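# Touch off a pocket casting with the setting pin and set the pin in its bore

### The arm

A 7-joint arm with a two-finger parallel gripper is mounted at the origin on the work surface. World frame = base frame: x ahead of the robot, y to its left, z up, the work surface at z = 0. Lengths are in m, angles in degrees, forces in N, time in s.
With the tool pointing down it reaches from about 0.425 to 0.925 m from the base axis. Payload 6.8 kg.
Tool frame: the origin (TCP) lies on the centre line of the jaws, within the pads' length; the fingertips stand 17 mm ahead of it and the grasp point (between the pads) lies 2 mm behind it; z points along the fingers, x is the direction in which the jaws open and shut, and the axes are right-handed (so a half turn about z gives the same grasp; the last joint's range is limited). The gripper opens to 88 mm and grips with 3 to 60 N. Pads are 20 mm wide; open, the fingers measure 115 mm over their backs; the gripper's body (75 mm by 178 mm) begins 61 mm behind the grasp point.
Start: joints at [-74.949, 27.33, 1.283, 89.118, -0.659, 63.558, -4.761], TCP at [0.245, 0.629, 0.24] pointing down, gripper open.
Joint ranges: [-169.35, 169.35], [-19.33, 120.38], [-80.79, 83.38], [13.8, 139.57], [-78.32, 258.32], [9.67, 109.79], [-169.56, 169.56]. Speed limits (degrees/s): [136.94, 136.94, 180, 180, 180, 180, 180].

### API

Orientations are given as a 3x3 rotation matrix whose columns are the frame's x, y, z axes.
In Python, from workcell import readout, optics, ticket, finder gives the robot as it stands.
- The arm moves only by the tool move_arm, never from a script. Its argument "series" is one flat list of numbers, 5 for each row, row after row: the closure, from -1 (fully open) to 1 (shut), then the shift along the tool's x, y, z in m, then the turn about the tool's z in degrees. A call has 1 to 10 rows; each row shifts and turns the commanded pose from where the row before left it, along the tool's axes as they then stand; what a row does not reach is not made up. A row lasts 1/10 s, in which the tool goes at most 50 mm and 8.59 degrees, less where a joint would pass 70% of its speed; a pose out of reach is approached as far as the arm can. A call with a gripper value outside its range is refused whole. The fingers move at their own pace and stop on an object; "squeeze" is the grip in N (left out, the last holds). Time passes only in rows, so rows that do not move let the fingers close. It gives the time, the measured TCP pose, the force and the opening at its end, in the units of the state.
- readout.observe(): the state, without advancing time (a new reading comes with each control period).
- optics.read_camera(name): name is "side" or "top"; returns the picture (384x512x3 uint8, red, green, blue); there is no depth.
- optics.camera_info(name): a dict with "mtx" (3x3 intrinsics, pixels), "k1" (the pictures are not rectified: a ray, as slopes to the right and down, at radius r is drawn at 1 + k1 r^2 times it, then the intrinsics apply), "origin" and "attitude" of the camera in the world. Camera axes: x right, y down, z forward; pixel columns grow to the right and rows downward; lengths in m; the calibration is good to about 2 mm. A picture is of the moment at which its call begins. camera_info takes no time and is no camera call.
- ticket.finish_job(): hands the job in, once; it reports no verdict.
Trained networks look in the newest picture that a camera, given by its name, has taken for a name from the list of things; names that differ only in an ending like _2 or _b are one class to them, and where a whole thing is asked for, a point or a joint stands for the part that bears it (a point fixed in the world has none). Each returns a list of dicts, best first, with "score" (0 to 1); they miss things now and then, are a little off and sometimes report something else, mostly with a low value. They report only what shows in the picture. A call takes as long as a camera call. They do not tell look-alikes from the thing itself.
- finder.masks_of(label, camera): "pixels" (384x512 bool, what is visible of it) and "pixel" ([column, row] in pixels, amid what is visible of it).
The state is a dict: "t": time; "joints": joint angles; "joint_velocities": joint speeds; "tau": joint torques, N m; "eef_pos": TCP position; "eef_rot": TCP orientation; "wrist_force": force on the tool from outside, world axes, zero at the start; "moment": the same for the moment, N m; "width": opening from 0.0 (shut) to 1.0 (fully open).
Only numpy, scipy, OpenCV 4.12 (cv2) and the standard library are available. Lean on these libraries where they do the work, as an engineer would, in place of code of your own. Each camera call takes 0.05 s, during which the arm holds its last target. There are 200 camera calls.

### The job

Lift the square-headed setting pin out of its wooden stand and, with the upright pin's round shank, touch off the three raised pads on the sides of the clamped pocket casting, gently and resting against each for about a second: first the long-side pad farther from the bore, then the long-side pad nearer the bore, then the pad on the end face. The casting is not quite in its nominal place, so use the touches to find the bore, then stand the pin in it, fully home on the board, and let it go. Never press hard with the pin on the casting or the board (a few newtons is plenty), and leave the chalk, the screwdriver and the tray of bolts where they are.

Things in the scene. Friction and masses are not known exactly. Their poses are not given: they have to be found in the camera images.
- pin_head (a point): Centre of the setting pin's square steel head, half-way up: 26 x 26 mm, flat upright sides, 34 mm tall; x and y square to the flats, z up along the pin. Below it a round steel shank, diameter 14 mm, 45 mm long, ends 62 mm below this point. Loose, 0.1 to 0.2 kg. It starts standing 30 mm deep in the wooden stand, head 15 mm above the stand's top.
- pin_tip (a point): Centre of the lower end of the setting pin's shank, on its axis, 62 mm below the head's centre. The lowest 4 mm taper from 14 to 9 mm diameter.
- pin: The setting pin itself; origin at the lower end of the shank on its axis (same point as pin_tip), z up along the pin.
- stand: Dark wooden block 70 x 70 x 40 mm tall, fixed to the table, with a 16 mm hole 30 mm deep in the middle of its top holding the pin. Origin: centre of its underside.
- board: Plywood board 180 x 240 x 12 mm thick, fixed on the table, under the casting. Origin: centre of its underside, x along the 180 mm side.
- fixture: Two dark strap clamps (posts at (58, 12) and (66, -107) mm, bars over the casting, tops 42 mm above the board) and the casting they hold. Frame: the casting's NOMINAL place; origin on the board's top (12 mm above the table) under the middle of its long leg, z up. The real casting sits up to 7 mm off in x and y and up to 0.06 rad off in yaw; that is not measured.
- bore_floor (a point): NOMINAL centre of the bore's bottom, on the board's top; (0, 55, 0) mm in the fixture's frame. The bore goes upright through the casting at (0, 55) in the casting's own frame: 30 mm deep, 15.5 mm in diameter, 2 mm chamfer. It is off by as much as the casting is. With the pin home its tip rests on the board and its head stands 15 mm clear of the casting.
- pad_far (a point): NOMINAL centre of the face of the long-side pad farther from the bore; (-34, -55, 16) mm, face looks to -x. The casting: grey aluminium, L-shaped, rigid; long leg x -30 to 30, y -80 to 80, z 0 to 30 mm, short leg to +x at the -y end. Each pad is 34 mm wide, 4 mm proud, z 6 to 26 mm. The pin's axis is 7 mm out from a face it touches; 2 to 8 N is right.
- pad_near (a point): NOMINAL centre of the face of the long-side pad nearer the bore; (-34, 40, 16) mm in the fixture's frame, face looks to -x. All pads move with the casting.
- pad_end (a point): NOMINAL centre of the face of the pad on the end face, at the bore's end; (0, 84, 16) mm in the fixture's frame, face looks to +y.
- chalk: Bystander: loose paper-wrapped cue chalk cube, 22 mm, on the board behind the casting. Origin at its underside.
- driver: Bystander: loose wooden-handled screwdriver lying on the table at the right.
- tray: Bystander: loose dark steel tray 90 x 70 x 28 mm with bolts in it, on the table. Origin: centre of its underside.
Mind the look-alikes: they are no part of the job. There is more than one size of the pin; the job needs the largest.

How it is judged (in metres and radians):
On the way, in this order (a step that is already met when the one before it is completed fails the run):
1. the pin rests against the long-side pad farther from the bore (contact force between pin and fixture above 1 N and z of pin_tip in the frame of fixture below 0.024 m and x of pin_tip in the frame of fixture below -0.025 m and y of pin_tip in the frame of fixture between -0.085 and -0.025 m), for 0.4 s.
2. the pin rests against the long-side pad nearer the bore (contact force between pin and fixture above 1 N and z of pin_tip in the frame of fixture below 0.024 m and x of pin_tip in the frame of fixture below -0.025 m and y of pin_tip in the frame of fixture between 0.01 and 0.07 m), for 0.4 s.
3. the pin rests against the pad on the end face (contact force between pin and fixture above 1 N and z of pin_tip in the frame of fixture below 0.024 m and y of pin_tip in the frame of fixture above 0.075 m and x of pin_tip in the frame of fixture between -0.03 and 0.03 m), for 0.4 s.
At the end, for the whole second after the job is handed in: The pin stands in the bore, its tip less than 4 mm above the board's top (which only the bore allows within 16 mm of its nominal place), less than 0.1 rad from upright, at rest and released (horizontal distance between pin_tip and bore_floor below 0.016 m and z of pin_tip in the frame of fixture below 0.004 m and angle between pin's own z axis and vertical below 0.1 rad and linear speed of pin below 0.01 m/s); the robot touches nothing.
It fails at once if the pin is pressed on the casting or its clamps with more than 20 N (contact force between pin and fixture above 20 N).
It fails at once if the pin is pressed on the board with more than 20 N (contact force between pin and board above 20 N).
It fails at once if the chalk is moved by more than 20 mm (distance of chalk from where it was at the start of the episode above 0.02 m).
It fails at once if the screwdriver is moved by more than 20 mm (distance of driver from where it was at the start of the episode above 0.02 m).
It fails at once if the tray is moved by more than 20 mm (distance of tray from where it was at the start of the episode above 0.02 m).
It also fails if it takes over 72 s, if anything falls off the work surface, if the arm or the gripper's body presses on something with over 40 N, if the wrist force passes 120 N, or if a joint passes its speed limit or range.

## Working session

There is one attempt and no reset: what is moved stays moved. The work goes in short steps, Python scripts to look and compute and a tool call to move; the robot and the scene stay as the last step left them, time stands still between calls to the robot, and variables do not carry over. Pictures are saved under pics/ and viewed, about 8 in all and at most 12, crops included, and the job is handed in when it is done.

Besides the shell and the picture viewer there is one more tool, called as a command line: name --argument value ..., lists and objects as JSON in quotes. move_arm: Moves the arm, as the interface text tells. Its arguments: {"type":"object","properties":{"series":{"type":"array","items":{"type":"number"}},"squeeze":{"type":"number"}},"required":["series"]}

```bash
mkdir -p pics; ls
python3 - <<'E'
from workcell import readout, optics, finder
import cv2,numpy as np
s=readout.observe();print({k:np.round(v,3).tolist() for k,v in s.items()})
ims=[]
for c in ["top","side"]:
    im=optics.read_camera(c);i=optics.camera_info(c);print(c,{k:np.round(v,4).tolist() for k,v in i.items()})
    np.save(f"pics/{c}0.npy",im)
    cv2.imwrite(f"pics/{c}0.png",cv2.resize(im[:,:,::-1],(800,600)))
    for l in ["pin_head","stand","fixture","board","chalk","tray"]:
        print(c,l,[(round(d["score"],2),np.round(d["pixel"],1).tolist(),int(d["pixels"].sum())) for d in finder.masks_of(l,c)])
E
```

```text
pics
{'t': 0.0, 'joints': [-74.948, 27.376, 1.28, 89.176, -0.66, 63.558, -4.76], 'joint_velocities': [-0.0, -0.119, -0.026, -0.025, -0.113, -0.067, 0.029], 'tau': [-0.001, -58.284, 1.534, -27.262, -0.054, 0.017, 0.0], 'eef_pos': [0.244, 0.629, 0.239], 'eef_rot': [[0.362, 0.932, -0.001], [0.932, -0.362, -0.002], [-0.002, 0.0, -1.0]], 'wrist_force': [0.465, -0.047, 0.002], 'moment': [0.001, -0.029, 0.029], 'width': 0.999}
top {'mtx': [[470.2402, 0.0, 252.0526], [0.0, 470.2402, 192.1343], [0.0, 0.0, 1.0]], 'k1': -0.0303, 'origin': [0.3984, 0.0185, 1.4852], 'attitude': [[-0.0225, -0.9907, 0.134], [-0.9996, 0.0244, 0.0125], [-0.0156, -0.1337, -0.9909]]}
top pin_head [(0.62, [131.7, 237.7], 55), (0.59, [169.4, 214.7], 37)]
top stand [(0.88, [161.5, 240.8], 504)]
top fixture [(0.67, [290.4, 211.7], 1514), (0.32, [379.1, 159.0], 335)]
top board [(0.65, [277.1, 204.1], 2839)]
top chalk [(0.42, [253.9, 183.4], 33)]
top tray [(0.96, [372.3, 234.7], 705), (0.35, [289.0, 210.0], 1476)]
side {'mtx': [[449.0148, 0.0, 261.866], [0.0, 449.0148, 195.466], [0.0, 0.0, 1.0]], 'k1': 0.0082, 'origin': [-0.0237, 0.618, 0.7428], 'attitude': [[-0.6892, -0.4562, 0.563], [-0.7246, 0.4287, -0.5396], [0.0049, -0.7798, -0.626]]}
side pin_head [(0.78, [161.7, 324.9], 181), (0.54, [203.9, 294.8], 337), (0.47, [187.0, 271.8], 154)]
side stand [(0.62, [204.0, 316.7], 1361)]
side fixture [(0.58, [301.4, 203.8], 2257)]
side board [(0.72, [279.8, 223.4], 2332)]
side chalk [(0.62, [252.7, 204.5], 126)]
side tray [(0.62, [389.0, 173.7], 911), (0.49, [304.6, 202.6], 2218)]
```

View pics/top0.png

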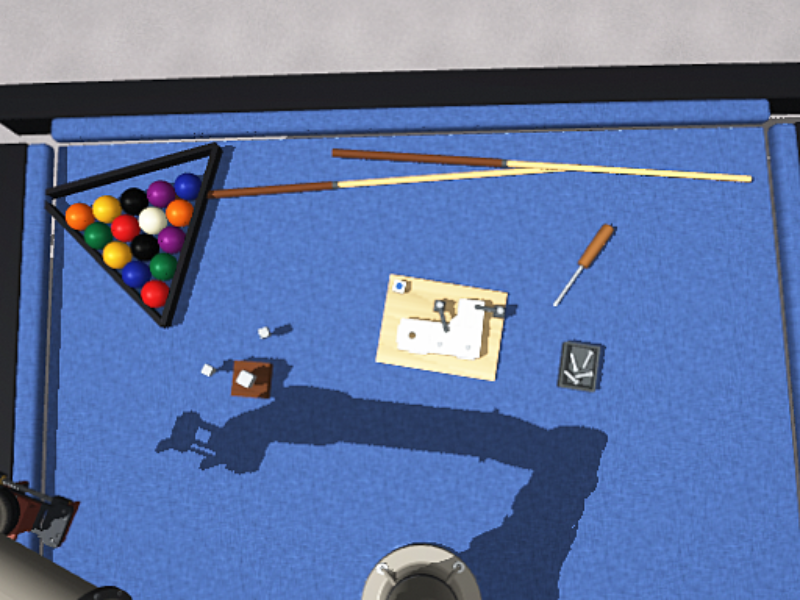

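View pics/side0.png

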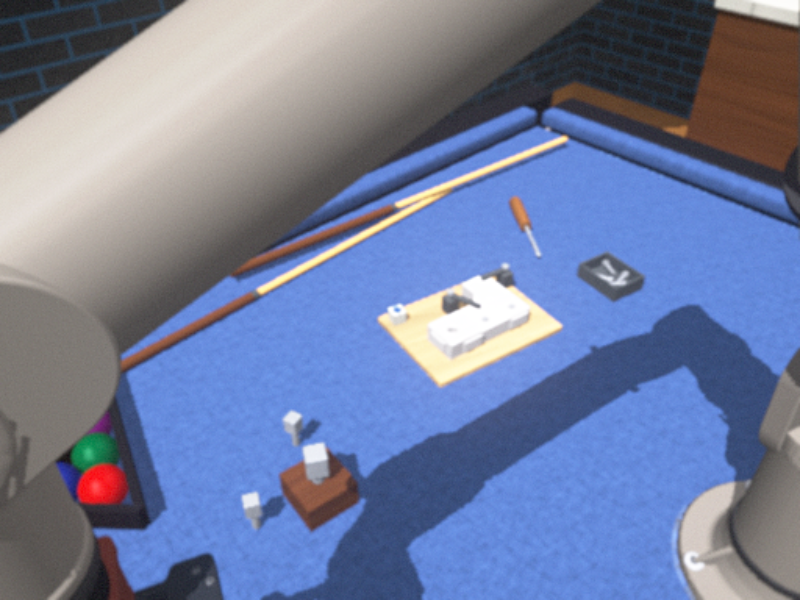

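Candidates (native top px): the pin in the stand (157,242), small loose pin (132,237), small loose pin (169,213). I'm choosing the one in the wooden stand, which has the biggest head. Next, one close crop.

```bash
cat > h.py <<'E'
import numpy as np,cv2
from workcell import readout, optics, finder
def cam(c):
    i=optics.camera_info(c);return np.array(i["mtx"]),i["k1"],np.array(i["origin"]),np.array(i["attitude"])
def proj(c,P):
    K,k,o,R=cam(c);p=(np.atleast_2d(P)-o)@R;s=p[:,:2]/p[:,2:];s=s*(1+k*(s**2).sum(1,keepdims=True))
    return s@K[:2,:2].T+K[:2,2]
def ray(c,uv):
    K,k,o,R=cam(c);d=cv2.undistortPoints(np.array(uv,float).reshape(-1,1,2),K,np.array([k,0,0,0.]))[:,0]
    return o,np.c_[d,np.ones(len(d))]@R.T
def atz(c,uv,z):
    o,d=ray(c,uv);return (o+d*((z-o[2])/d[:,2:]))[:,:]
def tri(a,b):
    A=[];B=[]
    for c,uv in (("top",a),("side",b)):
        o,d=ray(c,[uv]);d=d[0]/np.linalg.norm(d[0]);M=np.eye(3)-np.outer(d,d);A.append(M);B.append(M@o)
    return np.linalg.lstsq(np.vstack(A),np.hstack(B),rcond=None)[0]
E
python3 - <<'E'
from h import *
t=np.load("pics/top0.npy")[:,:,::-1];s=np.load("pics/side0.npy")[:,:,::-1]
f=lambda im,x,y,w,h,k:cv2.resize(im[y:y+h,x:x+w],None,fx=k,fy=k,interpolation=cv2.INTER_CUBIC)
cv2.imwrite("pics/fix.png",f(t,236,172,94,74,8))
cv2.imwrite("pics/st.png",np.hstack([f(t,120,200,65,60,6),f(s,150,265,65,60,6)]))
print(tri((157,242),(202,295)))
E
```

```text
[0.44466888 0.32507674 0.06814987]
```

View pics/fix.png

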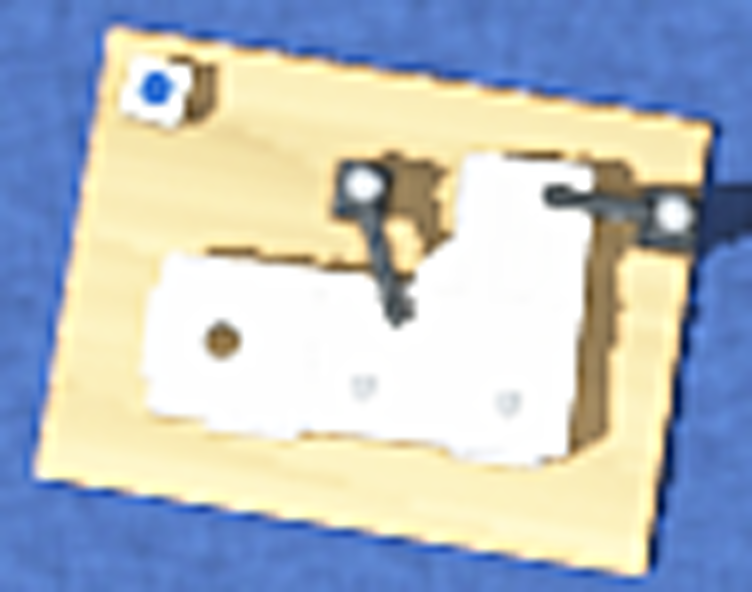

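View pics/st.png

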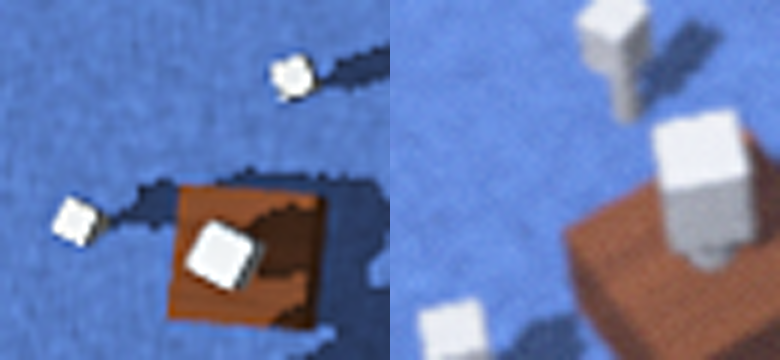

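Run:
```python
from h import *
n=lambda pts,x,y,k:(np.array(pts,float)+.5)/k-.5+[x,y]
np.set_printoptions(precision=4,suppress=True)
ang=lambda a,b:np.degrees(np.arctan2(*(b-a)[1::-1]))
H=atz("top",n([(213,222),(260,248),(240,290),(187,257)],120,200,6),.089)
print("head",H.mean(0),[round(ang(H[i],H[(i+1)%4])%90,1) for i in range(4)],[np.linalg.norm(H[i]-H[i-1]) for i in range(4)])
S=atz("top",n([(180,186),(317,195),(306,328),(168,318)],120,200,6),.040)
print("stand",S.mean(0),[round(ang(S[i],S[(i+1)%4])%90,1) for i in range(4)],[np.linalg.norm(S[i]-S[i-1]) for i in range(4)])
hs=[[265+(X-390+.5)/6-.5,0] for X in [0]]
sp=np.array([(654,125),(737,112),(752,176),(670,187)],float);sp=n(sp-[390,0],150,265,6)
H2=atz("side",sp,.089);print("headside",H2.mean(0),[round(ang(H2[i],H2[(i+1)%4])%90,1) for i in range(4)],[np.linalg.norm(H2[i]-H2[i-1]) for i in range(4)])
N=lambda p:n(p,236,172,8)
B=atz("top",N([(108,28),(712,125),(645,578),(38,478)]),.012);print("board",B,B.mean(0),[round(ang(B[i],B[(i+1)%4])%90,1) for i in range(4)],[np.linalg.norm(B[i]-B[i-1]) for i in range(4)])
P=atz("top",N([(365,185),(673,213)]),.054);print("posts",P, np.linalg.norm(P[1]-P[0]))
d=P[0]-P[1];a=np.arctan2(d[1],d[0])-np.arctan2(119,-8);c,s=np.cos(a),np.sin(a);R=np.array([[c,-s],[s,c]])
o=P.mean(0)[:2]-R@[.062,-.0475];print("fixture yaw",np.degrees(a),"orig",o)
for nm,p in dict(far=(-.034,-.055),near=(-.034,.04),end=(0,.084),bore=(0,.055)).items():print(nm,o+R@p)
print("bore top",atz("top",N([(222,340)]),.042), "dirs",R)
C=atz("top",N([(160,252),(150,412),(572,458),(597,160),(465,152)]),.042);print("casting corners in fix",(C[:,:2]-o)@R)
print("bore in fix",(atz("top",N([(222,340)]),.042)[:,:2]-o)@R)
```

```text
head [0.445  0.3213 0.089 ] [np.float64(60.3), np.float64(64.2), np.float64(57.5), np.float64(52.8)] [np.float64(0.021312904338786725), np.float64(0.02696039918613816), np.float64(0.02271103351580159), np.float64(0.03129672104882456)]
stand [0.4453 0.3228 0.04  ] [np.float64(85.0), np.float64(85.2), np.float64(84.7), np.float64(85.1)] [np.float64(0.06747807250072738), np.float64(0.0709845935269535), np.float64(0.06783121259417953), np.float64(0.0711291590577222)]
headside [0.4395 0.3259 0.089 ] [np.float64(58.2), np.float64(61.9), np.float64(56.3), np.float64(64.2)] [np.float64(0.02516766591537455), np.float64(0.025743550024438226), np.float64(0.02590830890390501), np.float64(0.024804385269027552)]
board [[ 0.6526  0.0453  0.012 ]
 [ 0.6078 -0.1924  0.012 ]
 [ 0.4305 -0.1588  0.012 ]
 [ 0.4749  0.0766  0.012 ]] [ 0.5415 -0.0573  0.012 ] [np.float64(79.3), np.float64(79.3), np.float64(79.3), np.float64(80.0)] [np.float64(0.18042285331940267), np.float64(0.24195194687475818), np.float64(0.1804241468599768), np.float64(0.23953360672410876)]
posts [[ 0.5819 -0.0526  0.054 ]
 [ 0.5682 -0.17    0.054 ]] 0.11822673669415082
fixture yaw -10.497632956872977 orig [ 0.5227 -0.0533]
far [ 0.4793 -0.1012]
near [ 0.4966 -0.0078]
end [0.538  0.0293]
bore [0.5328 0.0007]
bore top [[0.5247 0.0036 0.042 ]] dirs [[ 0.9833  0.1822]
 [-0.1822  0.9833]]
casting corners in fix [[ 0.0214  0.0853]
 [-0.0402  0.0792]
 [-0.0319 -0.083 ]
 [ 0.0835 -0.0759]
 [ 0.0785 -0.0251]]
bore in fix [[-0.0084  0.0563]]
```

The pin in the stand clearly has the largest head (crop ≈(225,255)). It is at about (0.444, 0.323) with its flats at 60° / −30°. The casting is about +3° and −6 mm in x off nominal. Moving now.

move_arm --series '[-0.2,-0.021,0.03,0.008,0,-0.2,-0.024,0.033,0.008,0,-0.2,-0.024,0.033,0.008,0,-0.2,-0.024,0.033,0.008,0,-0.2,-0.024,0.033,0.008,0,-0.2,-0.024,0.033,0.008,0,-0.2,-0.024,0.033,0.008,0,-0.2,-0.024,0.033,0.008,0,-0.2,-0.024,0.036,0.016,0,-0.2,0,0,0,8.5]' --squeeze 10

```text
t: 1.7
eef_pos: [0.4476, 0.3154, 0.1583]
eef_rot: [[0.505, 0.863, -0.0], [0.863, -0.505, -0.004], [-0.004, 0.002, -1.0]]
wrist_force: [-0.5, 0.0, -0.4]
width: 0.599
```

move_arm --series '[-0.2,0,0,0,0,-0.2,0,0,0,0]'

```text
t: 1.9
eef_pos: [0.4439, 0.3241, 0.1599]
eef_rot: [[0.492, 0.871, 0.0], [0.871, -0.492, 0.001], [0.001, -0.0, -1.0]]
wrist_force: [0.1, 0.4, 0.4]
width: 0.598
```

Run:
```python
from h import *
s=readout.observe();print({k:np.round(s[k],4).tolist() for k in ["t","eef_pos","eef_rot","wrist_force","width"]})
im=optics.read_camera("side");f=im[240:340,140:280][:,:,::-1]
cv2.imwrite("pics/s1.png",cv2.resize(f,None,fx=5,fy=5,interpolation=cv2.INTER_CUBIC))
for l in ["pin_head"]:
  for c in ["side","top"]:
    if c=="top":optics.read_camera("top")
    for d in finder.masks_of(l,c):
        ys,xs=np.nonzero(d["pixels"]);print(c,round(d["score"],2),np.round(d["pixel"],1),xs.mean(),ys.mean(),len(xs))
print("TCP proj",proj("side",[s["eef_pos"],[.444,.323,.072],[.444,.323,.089]]))
```

```text
{'t': 1.9, 'eef_pos': [0.4439, 0.3241, 0.1599], 'eef_rot': [[0.4921, 0.8705, 0.0002], [0.8705, -0.4921, 0.0008], [0.0008, -0.0002, -1.0]], 'wrist_force': [0.0666, 0.3813, 0.4002], 'width': 0.5984}
side 0.76 [161.2 326.5] 160.9748743718593 325.08040201005025 199
side 0.62 [189.4 270.7] 188.14285714285714 272.6894409937888 161
side 0.58 [203.6 295.1] 201.42857142857142 296.1936507936508 315
TCP proj [[197.86791621 261.23207696]
 [202.23565553 293.18957774]
 [201.52000163 287.27591763]]
```

View pics/s1.png

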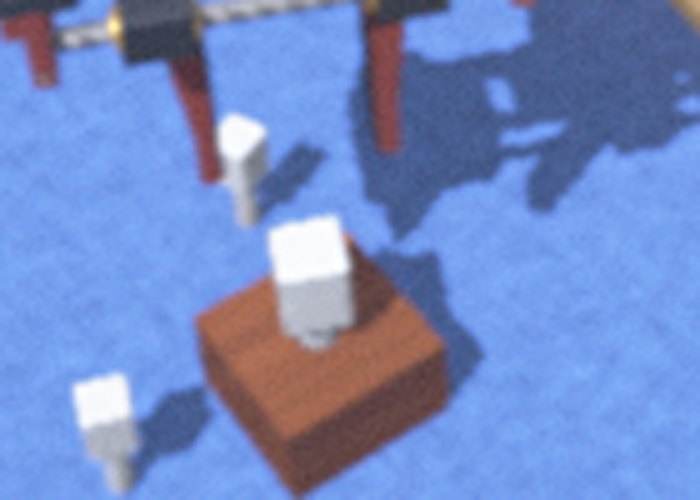

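The crop shows the open jaws above the stand pin, with fingertips at ≈(210,182) and (388,150) and the head top at ≈(310,250). They line up, so I'm descending and closing gently.

move_arm --series '[-0.2,-0.001,-0.001,0.02,0,-0.2,0,0,0.02,0,-0.2,0,0,0.02,0,-0.2,0,0,0.015,0,-0.2,0,0,0.01,0,-0.2,0,0,0.005,0,-0.2,0,0,0,0,-0.2,0,0,0,0]'

```text
t: 2.9
eef_pos: [0.4432, 0.323, 0.0702]
eef_rot: [[0.496, 0.868, 0.001], [0.868, -0.496, 0.001], [0.001, 0.0, -1.0]]
wrist_force: [0.6, 0.4, 0.4]
width: 0.602
```

move_arm --series '[0.2,0,0,0,0,0.4,0,0,0,0,1,0,0,0,0,1,0,0,0,0,1,0,0,0,0,1,0,0,0,0]' --squeeze 5

```text
t: 3.5
eef_pos: [0.4433, 0.3231, 0.0699]
eef_rot: [[0.496, 0.868, 0.001], [0.868, -0.496, 0.001], [0.001, 0.0, -1.0]]
wrist_force: [1.3, 0.4, 0.4]
width: 0.306
```

move_arm --series '[1,0,0,0,0,1,0,0,0,0,1,0,0,0,0,1,0,0,0,0]' --squeeze 40

```text
t: 3.9
eef_pos: [0.4434, 0.3234, 0.0699]
eef_rot: [[0.496, 0.868, 0.001], [0.868, -0.496, 0.001], [0.002, 0.0, -1.0]]
wrist_force: [2.2, 4.6, -0.6]
width: 0.301
```

move_arm --series '[1,0.0007,0,0,0,1,0,0,0,0,1,0,0,-0.005,0,1,0,0,-0.01,0,1,0,0,-0.015,0,1,0,0,-0.02,0,1,0,0,-0.02,0,1,0,0,0,0,1,0,0,0,0]'

```text
t: 4.8
eef_pos: [0.4422, 0.3221, 0.1387]
eef_rot: [[0.496, 0.868, -0.002], [0.868, -0.496, -0.002], [-0.003, -0.001, -1.0]]
wrist_force: [-0.3, -0.0, -1.8]
width: 0.294
```

move_arm --series '[1,0,0,0,-7,1,0,0,0,-8,1,0,0,0,-7,1,-0.02,0.003,0,0,1,-0.035,0.0055,0,0,1,-0.035,0.0055,0,0,1,-0.035,0.0055,0,0,1,-0.035,0.0055,0,0,1,-0.035,0.0055,0,0,1,-0.035,0.0055,0,0]'

```text
t: 5.8
eef_pos: [0.4461, 0.0874, 0.1385]
eef_rot: [[0.139, 0.99, -0.003], [0.99, -0.139, -0.001], [-0.002, -0.003, -1.0]]
wrist_force: [0.2, 0.3, -2.1]
width: 0.294
```

move_arm --series '[1,-0.035,0.006,0,0,1,-0.035,0.006,0,0,1,-0.035,0.006,0,0,1,-0.035,0.006,0,0,1,-0.03,0.005,0,0,1,-0.013,0.002,0,0,1,0,0,0,0,1,0,0,0,0,1,0,0,0,0]'

```text
t: 6.7
eef_pos: [0.4533, -0.094, 0.1392]
eef_rot: [[0.134, 0.991, -0.001], [0.991, -0.134, 0.001], [0.0, -0.001, -1.0]]
wrist_force: [0.8, -0.1, -2.1]
width: 0.296
```

move_arm --series '[1,0,0,0.015,0,1,0,0,0.02,0,1,0,0,0.015,0,1,0,0,0.006,0,1,0,0,0,0,1,0,0,0,0]'

```text
t: 7.3
eef_pos: [0.4543, -0.0947, 0.0841]
eef_rot: [[0.134, 0.991, 0.0], [0.991, -0.134, 0.0], [0.0, 0.0, -1.0]]
wrist_force: [0.1, 0.2, -1.1]
width: 0.294
```

Run:
```python
from h import *
s=readout.observe();print({k:np.round(s[k],4).tolist() for k in ["t","eef_pos","wrist_force"]})
f=lambda im,x,y,w,h,k:cv2.resize(im[y:y+h,x:x+w],None,fx=k,fy=k,interpolation=cv2.INTER_CUBIC)
im=optics.read_camera("side")[:,:,::-1];cv2.imwrite("pics/s2.png",f(im,235,150,130,100,6))
print(proj("side",[s["eef_pos"]-np.array([0,0,.060])]))
```

```text
{'t': 7.3, 'eef_pos': [0.4543, -0.0947, 0.0841], 'wrist_force': [0.1417, 0.2368, -1.1125]}
[[336.54830954 210.49211839]]
```

View pics/s2.png

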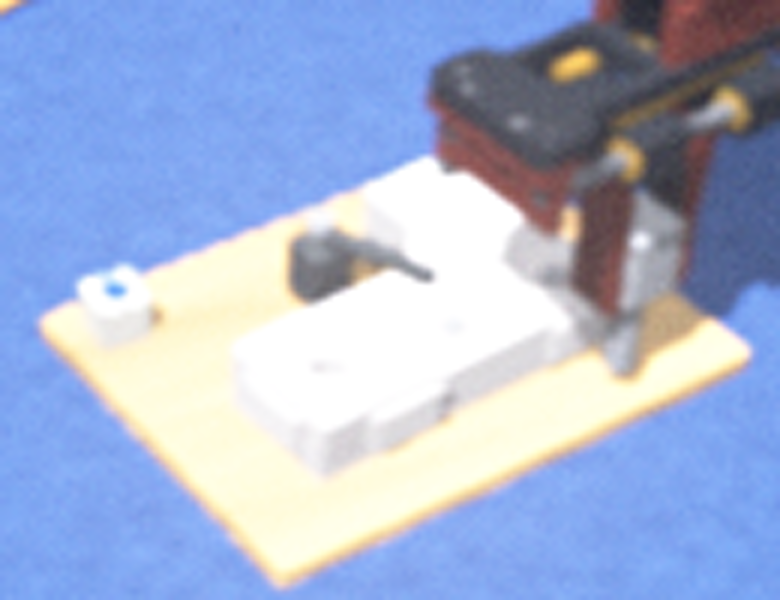

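The pin is upright with its tip at crop (620,372), which agrees with the projected position. The far pad is just ahead of it. Approaching along tool +y.

move_arm --series '[1,0,0.003,0,0,1,0,0.003,0,0,1,0,0.002,0,0,1,0,0.001,0,0,1,0,0.001,0,0,1,0,0,0,0,1,0,0,0,0]'

```text
t: 8.05
eef_pos: [0.4637, -0.0964, 0.0836]
eef_rot: [[0.135, 0.991, -0.0], [0.991, -0.135, 0.0], [0.0, -0.0, -1.0]]
wrist_force: [-0.1, 0.2, -1.8]
width: 0.299
```

move_arm --series '[1,0,0.0005,0,0,1,0,0.0005,0,0,1,0,0.0005,0,0,1,0,0,0,0]'

```text
t: 8.45
eef_pos: [0.4654, -0.0966, 0.0837]
eef_rot: [[0.135, 0.991, 0.0], [0.991, -0.135, 0.0], [0.0, 0.0, -1.0]]
wrist_force: [0.3, -0.2, -2.2]
width: 0.296
```

move_arm --series '[1,0,0.0007,0,0,1,0,0.0007,0,0,1,0,0.0006,0,0,1,0,0,0,0]'

```text
t: 8.85
eef_pos: [0.4674, -0.0968, 0.0837]
eef_rot: [[0.135, 0.991, 0.0], [0.991, -0.135, 0.0], [0.0, 0.0, -1.0]]
wrist_force: [-0.4, 0.1, -2.6]
width: 0.295
```

move_arm --series '[1,0,0.0005,0,0,1,0,0.0005,0,0,1,0,0,0,0]'

```text
t: 9.15
eef_pos: [0.4683, -0.097, 0.0836]
eef_rot: [[0.135, 0.991, 0.0], [0.991, -0.135, 0.0], [0.0, 0.0, -1.0]]
wrist_force: [0.6, 0.3, -2.1]
width: 0.297
```

move_arm --series '[1,0,0.0005,0,0,1,0,0.0005,0,0,1,0,0,0,0]'

```text
t: 9.45
eef_pos: [0.469, -0.0971, 0.0836]
eef_rot: [[0.135, 0.991, -0.001], [0.991, -0.135, 0.0], [0.0, -0.001, -1.0]]
wrist_force: [-0.5, -0.1, -0.3]
width: 0.296
```

move_arm --series '[1,0,0.0005,0,0,1,0,0,0,0]'

```text
t: 9.65
eef_pos: [0.4692, -0.0971, 0.0835]
eef_rot: [[0.135, 0.991, -0.001], [0.991, -0.135, 0.0], [0.0, -0.001, -1.0]]
wrist_force: [-2.7, -0.3, -0.2]
width: 0.297
```

move_arm --series '[1,0,0.0005,0,0,1,0,0,0,0]'

```text
t: 9.85
eef_pos: [0.4693, -0.0972, 0.0834]
eef_rot: [[0.135, 0.991, -0.002], [0.991, -0.135, 0.0], [0.0, -0.002, -1.0]]
wrist_force: [-3.4, 0.1, 0.8]
width: 0.295
```

move_arm --series '[1,0,0,0,0,1,0,0,0,0,1,0,0,0,0,1,0,0,0,0,1,0,0,0,0,1,0,0,0,0,1,0,0,0,0,1,0,0,0,0]'

```text
t: 10.65
eef_pos: [0.4695, -0.0971, 0.0834]
eef_rot: [[0.135, 0.991, -0.002], [0.991, -0.135, 0.0], [0.0, -0.002, -1.0]]
wrist_force: [-5.3, 0.3, 1.3]
width: 0.297
```

Run:
```python
from h import *
s=readout.observe();print({k:np.round(s[k],5).tolist() for k in ["t","eef_pos","eef_rot","wrist_force","moment"]})
```

```text
{'t': 10.65, 'eef_pos': [0.46947, -0.09712, 0.08341], 'eef_rot': [[0.1348, 0.99087, -0.00163], [0.99087, -0.1348, 0.00031], [9e-05, -0.00165, -1.0]], 'wrist_force': [-5.28547, 0.28782, 1.25327], 'moment': [0.30502, 1.39023, 0.01979]}
```

move_arm --series '[1,0,-0.003,0,0,1,0,-0.005,0,0,1,0.015,0,0,0,1,0.025,0,0,0,1,0.025,0,0,0,1,0.02,0,0,0,1,0.01,0,0,0,1,0,0,0,0,1,0,0,0,0,1,0,0,0,0]'

```text
t: 11.65
eef_pos: [0.4751, -0.0034, 0.0837]
eef_rot: [[0.137, 0.991, 0.0], [0.991, -0.137, -0.0], [-0.0, 0.0, -1.0]]
wrist_force: [-0.1, 0.8, -2.1]
width: 0.295
```

move_arm --series '[1,0,0.001,0,0,1,0,0.001,0,0,1,0,0.001,0,0,1,0,0,0,0]'

```text
t: 12.05
eef_pos: [0.4783, -0.0027, 0.0837]
eef_rot: [[0.135, 0.991, 0.0], [0.991, -0.135, -0.0], [0.0, 0.0, -1.0]]
wrist_force: [-0.2, -0.3, -1.2]
width: 0.296
```

move_arm --series '[1,0,0.0005,0,0,1,0,0.0005,0,0,1,0,0,0,0]'

```text
t: 12.35
eef_pos: [0.4792, -0.0026, 0.0836]
eef_rot: [[0.135, 0.991, 0.0], [0.991, -0.135, -0.0], [-0.0, 0.0, -1.0]]
wrist_force: [0.6, -0.6, -1.8]
width: 0.298
```

move_arm --series '[1,0,0.0005,0,0,1,0,0.0005,0,0,1,0,0,0,0]'

```text
t: 12.65
eef_pos: [0.4802, -0.0027, 0.0837]
eef_rot: [[0.135, 0.991, 0.0], [0.991, -0.135, 0.0], [0.0, 0.0, -1.0]]
wrist_force: [0.0, 0.6, -1.5]
width: 0.295
```

move_arm --series '[1,0,0.0005,0,0,1,0,0.0005,0,0,1,0,0,0,0]'

```text
t: 12.95
eef_pos: [0.4812, -0.0028, 0.0837]
eef_rot: [[0.135, 0.991, 0.0], [0.991, -0.135, 0.0], [0.0, 0.0, -1.0]]
wrist_force: [0.7, 0.0, -1.9]
width: 0.293
```

move_arm --series '[1,0,0.0005,0,0,1,0,0,0,0]'

```text
t: 13.15
eef_pos: [0.4817, -0.0029, 0.0836]
eef_rot: [[0.135, 0.991, 0.0], [0.991, -0.135, 0.0], [0.0, 0.0, -1.0]]
wrist_force: [0.4, -0.3, -1.0]
width: 0.296
```

move_arm --series '[1,0,0.0005,0,0,1,0,0,0,0]'

```text
t: 13.35
eef_pos: [0.4821, -0.003, 0.0836]
eef_rot: [[0.135, 0.991, -0.0], [0.991, -0.135, -0.0], [-0.0, -0.0, -1.0]]
wrist_force: [0.4, 0.2, -1.9]
width: 0.298
```

move_arm --series '[1,0,0.0005,0,0,1,0,0,0,0]'

```text
t: 13.55
eef_pos: [0.4822, -0.003, 0.0836]
eef_rot: [[0.135, 0.991, -0.001], [0.991, -0.135, 0.0], [-0.0, -0.001, -1.0]]
wrist_force: [-1.4, 0.4, -0.8]
width: 0.294
```

move_arm --series '[1,0,0.0005,0,0,1,0,0,0,0]'

```text
t: 13.75
eef_pos: [0.4824, -0.0031, 0.0835]
eef_rot: [[0.135, 0.991, -0.001], [0.991, -0.135, 0.0], [-0.0, -0.001, -1.0]]
wrist_force: [-2.6, -0.1, 0.3]
width: 0.295
```

move_arm --series '[1,0,0.0004,0,0,1,0,0,0,0]'

```text
t: 13.95
eef_pos: [0.4826, -0.0031, 0.0834]
eef_rot: [[0.135, 0.991, -0.002], [0.991, -0.135, 0.0], [-0.0, -0.002, -1.0]]
wrist_force: [-4.8, 1.0, 2.1]
width: 0.296
```

move_arm --series '[1,0,0,0,0,1,0,0,0,0,1,0,0,0,0,1,0,0,0,0,1,0,0,0,0,1,0,0,0,0,1,0,0,0,0,1,0,0,0,0]'

```text
t: 14.75
eef_pos: [0.4826, -0.0031, 0.0834]
eef_rot: [[0.135, 0.991, -0.002], [0.991, -0.135, 0.0], [-0.0, -0.002, -1.0]]
wrist_force: [-4.6, 1.2, 1.4]
width: 0.294
```

Run:
```python
from h import *
s=readout.observe();print({k:np.round(s[k],5).tolist() for k in ["t","eef_pos","wrist_force"]})
d=s["eef_pos"][:2]-np.array([.46947,-.09712]);print("casting y dir deg",np.degrees(np.arctan2(d[1],d[0])),"tool x deg",np.degrees(np.arctan2(s["eef_rot"][1][0],s["eef_rot"][0][0])))
```

```text
{'t': 14.75, 'eef_pos': [0.48259, -0.00311, 0.08343], 'wrist_force': [-4.56006, 1.2139, 1.35038]}
casting y dir deg 82.05614952897344 tool x deg 82.26175948069464
```

move_arm --series '[1,0,-0.003,0,0,1,0,-0.005,0,0,1,0.015,0,0,0,1,0.025,0,0,0,1,0.018,0,0,0,1,0.006,0,0,0,1,0,0.015,0,0,1,0,0.02,0,0,1,0,0.014,0,0,1,0,0,0,0]'

```text
t: 15.75
eef_pos: [0.5349, 0.0536, 0.0839]
eef_rot: [[0.136, 0.991, 0.003], [0.991, -0.136, -0.0], [-0.0, 0.003, -1.0]]
wrist_force: [-0.8, 0.7, -1.4]
width: 0.292
```

move_arm --series '[1,0,0,0,0,1,0,0,0,0,1,-0.002,0,0,0,1,-0.002,0,0,0,1,-0.001,0,0,0,1,0,0,0,0,1,0,0,0,0]'

```text
t: 16.45
eef_pos: [0.532, 0.0498, 0.0837]
eef_rot: [[0.135, 0.991, -0.0], [0.991, -0.135, 0.0], [0.0, -0.0, -1.0]]
wrist_force: [0.4, 0.1, -2.2]
width: 0.293
```

Run:
```python
from h import *
s=readout.observe();print({k:np.round(s[k],5).tolist() for k in ["t","eef_pos","wrist_force"]})
f=lambda im,x,y,w,h,k:cv2.resize(im[y:y+h,x:x+w],None,fx=k,fy=k,interpolation=cv2.INTER_CUBIC)
im=optics.read_camera("side")[:,:,::-1];cv2.imwrite("pics/s3.png",f(im,215,150,130,100,6))
```

```text
{'t': 16.45, 'eef_pos': [0.532, 0.04976, 0.08368], 'wrist_force': [0.40944, 0.10558, -2.15234]}
```

View pics/s3.png

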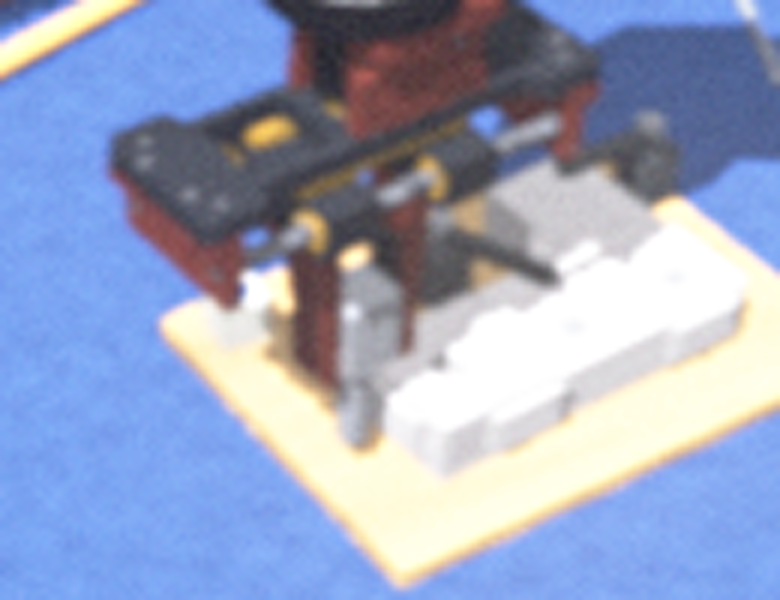

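The pin tip at crop (360,445) stands a few mm off the end pad, clear of the chalk. Approaching along tool −x.

move_arm --series '[1,-0.0007,0,0,0,1,-0.0007,0,0,0,1,-0.0006,0,0,0,1,0,0,0,0]'

```text
t: 16.9
eef_pos: [0.5318, 0.0476, 0.0836]
eef_rot: [[0.135, 0.991, -0.0], [0.991, -0.135, -0.0], [-0.0, -0.0, -1.0]]
wrist_force: [-0.3, -0.8, -1.3]
width: 0.292
```

move_arm --series '[1,-0.0005,0,0,0,1,-0.0005,0,0,0,1,0,0,0,0]'

```text
t: 17.2
eef_pos: [0.5316, 0.0467, 0.0836]
eef_rot: [[0.135, 0.991, -0.0], [0.991, -0.135, -0.0], [-0.0, -0.0, -1.0]]
wrist_force: [0.3, 0.2, -2.2]
width: 0.297
```

move_arm --series '[1,-0.0005,0,0,0,1,-0.0005,0,0,0,1,0,0,0,0]'

```text
t: 17.5
eef_pos: [0.5315, 0.0457, 0.0837]
eef_rot: [[0.135, 0.991, -0.0], [0.991, -0.135, -0.0], [-0.0, -0.0, -1.0]]
wrist_force: [-0.0, -0.4, -1.2]
width: 0.291
```

move_arm --series '[1,-0.0005,0,0,0,1,-0.0005,0,0,0,1,0,0,0,0]'

```text
t: 17.8
eef_pos: [0.5314, 0.0447, 0.0836]
eef_rot: [[0.135, 0.991, -0.0], [0.991, -0.135, -0.0], [-0.0, 0.0, -1.0]]
wrist_force: [-0.0, -0.4, -1.8]
width: 0.293
```

move_arm --series '[1,-0.0005,0,0,0,1,-0.0005,0,0,0,1,-0.0005,0,0,0,1,0,0,0,0]'

```text
t: 18.2
eef_pos: [0.5312, 0.0432, 0.0836]
eef_rot: [[0.135, 0.991, 0.0], [0.991, -0.135, -0.0], [-0.0, 0.0, -1.0]]
wrist_force: [0.5, 0.2, -1.8]
width: 0.293
```

move_arm --series '[1,-0.0005,0,0,0,1,-0.0005,0,0,0,1,0,0,0,0]'

```text
t: 18.5
eef_pos: [0.531, 0.0422, 0.0837]
eef_rot: [[0.135, 0.991, 0.0], [0.991, -0.135, -0.0], [-0.0, 0.0, -1.0]]
wrist_force: [-0.5, 0.2, -1.5]
width: 0.293
```

move_arm --series '[1,-0.0005,0,0,0,1,-0.0005,0,0,0,1,0,0,0,0]'

```text
t: 18.8
eef_pos: [0.5309, 0.0412, 0.0836]
eef_rot: [[0.135, 0.991, -0.0], [0.991, -0.135, -0.0], [-0.0, -0.0, -1.0]]
wrist_force: [-0.0, -0.3, -1.9]
width: 0.296
```

move_arm --series '[1,-0.0005,0,0,0,1,0,0,0,0]'

```text
t: 19.0
eef_pos: [0.5308, 0.0408, 0.0837]
eef_rot: [[0.135, 0.991, -0.0], [0.991, -0.135, -0.0], [-0.0, 0.0, -1.0]]
wrist_force: [0.1, 0.2, -1.8]
width: 0.295
```

move_arm --series '[1,-0.0005,0,0,0,1,0,0,0,0,1,-0.0005,0,0,0,1,0,0,0,0]'

```text
t: 19.4
eef_pos: [0.5307, 0.0397, 0.0836]
eef_rot: [[0.135, 0.991, -0.0], [0.991, -0.135, -0.0], [-0.0, -0.0, -1.0]]
wrist_force: [0.1, -1.0, -1.8]
width: 0.294
```

move_arm --series '[1,-0.0005,0,0,0,1,0,0,0,0]'

```text
t: 19.6
eef_pos: [0.5306, 0.0393, 0.0836]
eef_rot: [[0.135, 0.991, -0.0], [0.991, -0.135, 0.0], [0.0, -0.0, -1.0]]
wrist_force: [0.7, -0.3, -2.3]
width: 0.296
```

move_arm --series '[1,-0.0005,0,0,0,1,0,0,0,0]'

```text
t: 19.8
eef_pos: [0.5306, 0.0392, 0.0837]
eef_rot: [[0.135, 0.991, 0.0], [0.991, -0.135, 0.0], [0.0, 0.0, -1.0]]
wrist_force: [0.3, 1.7, -1.9]
width: 0.293
```

move_arm --series '[1,-0.0005,0,0,0,1,0,0,0,0,1,-0.0003,0,0,0,1,0,0,0,0,1,0,0,0,0,1,0,0,0,0,1,0,0,0,0,1,0,0,0,0,1,0,0,0,0,1,0,0,0,0]'

```text
t: 20.8
eef_pos: [0.5306, 0.0389, 0.0837]
eef_rot: [[0.134, 0.991, 0.0], [0.991, -0.134, 0.001], [0.001, 0.0, -1.0]]
wrist_force: [0.6, 4.3, -3.3]
width: 0.297
```

Run:
```python
from h import *
s=readout.observe();print({k:np.round(s[k],5).tolist() for k in ["t","eef_pos","eef_rot","wrist_force"]})
A=np.array([.46947,-.09712]);B=np.array([.48259,-.00311]);C=s["eef_pos"][:2]
y=(B-A)/np.linalg.norm(B-A);x=np.array([y[1],-y[0]])
bore=A+x*.041+y*((C-A)@y-.036)
print("bore TCP",bore,"casting x of C",(C-A)@x-.041)
d=bore-C;R=np.array(s["eef_rot"]);print("tool shift",R[:2,:2].T@d)
```

```text
{'t': 20.8, 'eef_pos': [0.53059, 0.03893, 0.08368], 'eef_rot': [[0.13414, 0.99096, 0.00028], [0.99096, -0.13414, 0.00088], [0.00091, 0.00016, -1.0]], 'wrist_force': [0.5921, 4.26684, -3.2786]}
bore TCP [0.52489241 0.00337508] casting x of C 0.0007269006152603105
tool shift [-0.03599669 -0.00087502]
```

The touches put the bore at TCP ≈(0.5247, 0.0036), the same spot the camera gave. Backing off, lifting, and moving over the bore.

move_arm --series '[1,0.004,0,0,0,1,0.002,0,0,0,1,0,0,-0.015,0,1,0,0,-0.015,0,1,0,0,-0.006,0,1,-0.012,0,0,0,1,-0.015,0,0,0,1,-0.01,-0.001,0,0,1,-0.004,0,0,0,1,0,0,0,0]'

```text
t: 21.8
eef_pos: [0.5243, 0.0022, 0.1193]
eef_rot: [[0.137, 0.991, -0.001], [0.991, -0.137, -0.0], [-0.0, -0.001, -1.0]]
wrist_force: [-0.0, 0.1, -2.6]
width: 0.292
```

move_arm --series '[1,0,0,0,0,1,0,0,0,0,1,0,0,0,0]'

```text
t: 22.1
eef_pos: [0.5248, 0.0041, 0.1196]
eef_rot: [[0.134, 0.991, -0.0], [0.991, -0.134, 0.0], [0.0, -0.0, -1.0]]
wrist_force: [-0.5, 0.5, -1.8]
width: 0.295
```

Run:
```python
from h import *
s=readout.observe();print({k:np.round(s[k],5).tolist() for k in ["t","eef_pos","eef_rot","wrist_force"]})
R=np.array(s["eef_rot"]);print("tool shift",R[:2,:2].T@(np.array([.5247,.0036])-s["eef_pos"][:2]))
```

```text
{'t': 22.1, 'eef_pos': [0.52481, 0.00408, 0.1196], 'eef_rot': [[0.13388, 0.991, -5e-05], [0.991, -0.13388, 0.00021], [0.00021, -8e-05, -1.0]], 'wrist_force': [-0.46609, 0.48797, -1.8224]}
tool shift [-4.94973244e-04 -4.43730050e-05]
```

move_arm --series '[1,-0.0005,0,0.006,0,1,0,0,0.006,0,1,0,0,0.003,0,1,0,0,0.001,0,1,0,0,0.001,0,1,0,0,0.001,0,1,0,0,0,0]'

```text
t: 22.8
eef_pos: [0.5247, 0.0031, 0.1016]
eef_rot: [[0.135, 0.991, 0.0], [0.991, -0.135, 0.0], [0.0, 0.0, -1.0]]
wrist_force: [-0.0, 0.4, -1.4]
width: 0.296
```

move_arm --series '[1,0,0,0.001,0,1,0,0,0.001,0,1,0,0,0,0]'

```text
t: 23.1
eef_pos: [0.5246, 0.0031, 0.0996]
eef_rot: [[0.135, 0.991, -0.0], [0.991, -0.135, 0.0], [-0.0, -0.0, -1.0]]
wrist_force: [-0.3, -0.4, -1.4]
width: 0.294
```

move_arm --series '[1,0,0,0.001,0,1,0,0,0.001,0,1,0,0,0,0]'

```text
t: 23.4
eef_pos: [0.5246, 0.003, 0.0975]
eef_rot: [[0.135, 0.991, -0.0], [0.991, -0.135, 0.0], [-0.0, -0.0, -1.0]]
wrist_force: [0.7, -0.9, -1.9]
width: 0.295
```

move_arm --series '[1,0,0,0.001,0,1,0,0,0.001,0,1,0,0,0,0]'

```text
t: 23.7
eef_pos: [0.5246, 0.003, 0.0955]
eef_rot: [[0.135, 0.991, -0.0], [0.991, -0.135, 0.0], [-0.0, -0.0, -1.0]]
wrist_force: [-0.8, -0.2, -1.9]
width: 0.295
```

move_arm --series '[1,0.0005,0,0.001,0,1,0,0,0.001,0,1,0,0,0.001,0,1,0,0,0.001,0,1,0,0,0,0]'

```text
t: 24.2
eef_pos: [0.5247, 0.0035, 0.0915]
eef_rot: [[0.135, 0.991, -0.0], [0.991, -0.135, -0.0], [-0.0, -0.0, -1.0]]
wrist_force: [0.1, 0.4, -1.2]
width: 0.295
```

move_arm --series '[1,0,0,0.0015,0,1,0,0,0.0015,0,1,0,0,0.0015,0,1,0,0,0.0015,0,1,0,0,0,0]'

```text
t: 24.7
eef_pos: [0.5246, 0.0035, 0.0854]
eef_rot: [[0.135, 0.991, -0.0], [0.991, -0.135, -0.0], [-0.0, -0.0, -1.0]]
wrist_force: [-0.3, -0.1, -2.3]
width: 0.296
```

move_arm --series '[1,0,0,0.0015,0,1,0,0,0.0015,0,1,0,0,0.0015,0,1,0,0,0.0015,0,1,0,0,0,0]'

```text
t: 25.2
eef_pos: [0.5246, 0.0035, 0.0794]
eef_rot: [[0.135, 0.991, -0.0], [0.991, -0.135, -0.0], [-0.0, -0.0, -1.0]]
wrist_force: [-0.1, 0.6, -1.5]
width: 0.296
```

move_arm --series '[1,0,0,0.001,0,1,0,0,0.001,0,1,0,0,0.001,0,1,0,0,0.001,0,1,0,0,0,0]'

```text
t: 25.7
eef_pos: [0.5247, 0.0035, 0.0755]
eef_rot: [[0.135, 0.991, -0.0], [0.991, -0.135, -0.0], [-0.0, -0.0, -1.0]]
wrist_force: [-0.4, -0.1, -0.8]
width: 0.296
```

Tip should be about 3.5 mm above the board. Lowering in half-millimetre steps.

move_arm --series '[1,0,0,0.001,0,1,0,0,0.0005,0,1,0,0,0.0005,0,1,0,0,0,0]'

```text
t: 26.1
eef_pos: [0.5247, 0.0035, 0.0736]
eef_rot: [[0.135, 0.991, -0.0], [0.991, -0.135, 0.0], [-0.0, -0.0, -1.0]]
wrist_force: [0.9, -0.5, -2.1]
width: 0.297
```

move_arm --series '[1,0,0,0.0005,0,1,0,0,0.0005,0,1,0,0,0,0]'

```text
t: 26.4
eef_pos: [0.5247, 0.0035, 0.0726]
eef_rot: [[0.135, 0.991, -0.0], [0.991, -0.135, 0.0], [-0.0, -0.0, -1.0]]
wrist_force: [0.3, 1.4, -2.0]
width: 0.289
```

move_arm --series '[1,0,0,0.0005,0,1,0,0,0,0]'

```text
t: 26.6
eef_pos: [0.5247, 0.0035, 0.0721]
eef_rot: [[0.135, 0.991, -0.0], [0.991, -0.135, 0.0], [0.0, -0.0, -1.0]]
wrist_force: [0.3, -0.3, -2.3]
width: 0.295
```

move_arm --series '[0.3,0,0,0,0,0.2,0,0,0,0,0.1,0,0,0,0,0,0,0,0,0,-0.1,0,0,0,0,-0.1,0,0,0,0,-0.1,0,0,0,0]'

```text
t: 27.3
eef_pos: [0.5247, 0.0035, 0.0722]
eef_rot: [[0.135, 0.991, 0.0], [0.991, -0.135, 0.0], [0.0, 0.0, -1.0]]
wrist_force: [0.3, 0.5, 0.1]
width: 0.551
```

move_arm --series '[-0.1,0,0,-0.005,0,-0.1,0,0,-0.01,0,-0.1,0,0,-0.02,0,-0.1,0,0,-0.03,0,-0.1,0,0,-0.04,0,-0.1,0,0,-0.04,0,-0.1,-0.04,-0.01,0,0,-0.1,-0.04,-0.02,0,0,-0.1,-0.03,-0.02,0,0,-0.1,0,0,0,0]'

```text
t: 28.3
eef_pos: [0.4571, -0.1029, 0.2179]
eef_rot: [[0.142, 0.99, -0.001], [0.99, -0.142, -0.0], [-0.001, -0.001, -1.0]]
wrist_force: [0.1, -0.2, 1.0]
width: 0.553
```

Run:
```python
from h import *
s=readout.observe();print({k:np.round(s[k],5).tolist() for k in ["t","eef_pos","width","wrist_force"]})
f=lambda im,x,y,w,h,k:cv2.resize(im[y:y+h,x:x+w],None,fx=k,fy=k,interpolation=cv2.INTER_CUBIC)
im=optics.read_camera("side")[:,:,::-1];cv2.imwrite("pics/s4.png",f(im,225,140,130,100,6))
n=lambda P:(proj("side",P)-[225,140])*6
print("expected head top, head bottom if home",n([[.5247,.0035,.108],[.5247,.0035,.074-.017]]))
```

```text
{'t': 28.3, 'eef_pos': [0.45711, -0.10291, 0.21793], 'width': 0.55268, 'wrist_force': [0.11203, -0.20907, 1.04417]}
expected head top, head bottom if home [[388.01592656 284.49567925]
 [382.41070984 386.10774529]]
```

View pics/s4.png

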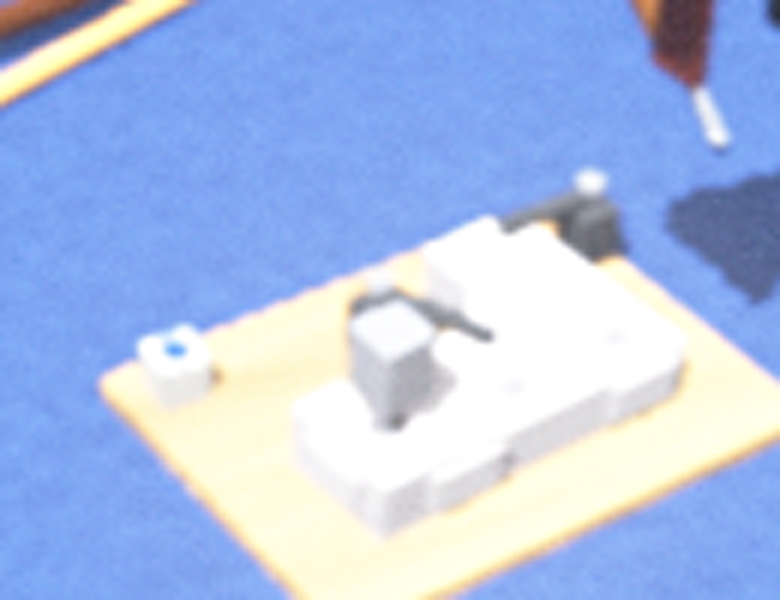

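The pin stands upright in the bore: head top at crop ≈(392,325), and a short length of shank meeting the casting at ≈(395,427). That matches a home pin at the expected heights, and the chalk has not moved. Handing in.

Run:
```python
from workcell import ticket
print(ticket.finish_job())
```

```text
the job is handed in; nothing more can be done
None
```

I lifted the largest pin, the one in the wooden stand, and rested it on each pad in the set order: far, then near, then end. I then stood it in the bore, let it go, and handed the job in at about 28 s of the 72 s allowed. The hand-in gave no verdict.

- **Touches:** the forces were about 5 N (far), 4.7 N (near) and 4.3 N (end), each held for 0.8 s or more.
- **Bore position:** the touches put the casting's long axis at 82.06° and the bore at (0.5249, 0.0034). The camera estimate was (0.5247, 0.0036), so the two agree to under 0.5 mm.
- **Insertion:** the pin went down with no noticeable contact force. I never felt it bottom out. I released it with the tip at about board height, so it dropped at most about 1 mm.
- **Last picture:** the pin is upright, with the head about 15 mm clear of the casting, as expected for a pin fully home. The gripper is clear and the chalk looks unmoved. I did not check the screwdriver or tray again, but the arm never worked near them.
- **Disagreement:** the side and top cameras differed by 5–7 mm on where the pin's head stood in the stand. I averaged the two for the grasp; a sideways push of about 5 N showed up when I gripped, and I eased it before lifting.

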